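# Brake the chest slide at the index pointer

### The arm

A 6-joint arm with a two-finger parallel gripper is mounted at the origin on the work surface. World frame = base frame: x ahead of the robot, y to its left, z up, the work surface at z = 0. Lengths are in m, angles in rad, forces in N, time in s.
With the tool pointing down it reaches from about 0.275 to 0.875 m from the base axis. Payload 12.5 kg.
Tool frame: the origin (TCP) lies at the very end of the fingers, on their centre line; the grasp point (between the pads) lies 19 mm behind it; z points along the fingers, y is the line along which they close (so a half turn about z gives the same grasp; the last joint's range is limited). The gripper opens to 85 mm and grips with 20 to 120 N. Pads are 22 mm wide; open, the fingers measure 114 mm over their backs; the gripper's body (76 mm by 85 mm) begins 54 mm behind the grasp point. The pads swing forward as they close: fully open they stand 13 mm farther back than shut.
Start: joints at [-1.228, 0.351, 1.652, -0, 1.139, -0.085], TCP at [0.228, -0.5, 0.231] pointing down, gripper open.
Joint ranges: [-2.75, 2.75], [-0.79, 2.1], [0.01, 2.65], [-1.57, 4.71], [0.07, 3.14], [-2.87, 2.87]. Speed limits (rad/s): [2.22, 2.22, 2.79, 3.14, 3.14, 3.14].

### API

Orientations are given as a 3x3 rotation matrix whose columns are the frame's x, y, z axes.
In Python, from bench import manip gives the robot as it stands. Calls block until the motion is done:
- manip.move_ptp(position, orientation): joint-space move of the TCP to a pose.
- manip.move_l(position, attitude=None, max_speed=0.15): straight line of the TCP; attitude=None keeps the orientation; max_speed is the mean speed in m/s.
- manip.move_j(angles): joint-space move.
- manip.set_gripper(opening, effort=None): opening from 0.0 (shut) to 1.0 (fully open); effort is the grip in N (None keeps the last); returns when the fingers have stopped.
- manip.dwell(seconds).
- manip.inverse_kinematics(position, orientation): joint angles nearest the present ones, or None.
- manip.grab_frame(name): name is "scene" or "side" or "wrist"; returns (picture, depth): 480x640x3 uint8, red, green, blue; 480x640 float32, m along the optical axis (not along the pixel's ray), 0 where there is no reading.
- manip.get_calibration(name): a dict with "camera_matrix" (3x3 intrinsics, pixels), "R" (3x3) and "t" (3): a world point X has camera coordinates R X + t. Camera axes: x right, y down, z forward; pixel columns grow to the right and rows downward; lengths in m; the calibration is good to about 2 mm. The wrist camera is an equidistant fisheye: a pixel r from the principal point sees the ray r / f radians off the axis. A picture is of the moment at which its call begins: read the wrist's pose just before it. get_calibration takes no time and is no camera call; for the wrist camera it gives the pose at the moment of the call.
A pose or a line that the arm cannot do raises manip.Unreachable and nothing moves.
- manip.sign_off(): hands the job in; it is judged then, once.
Trained networks look in the newest picture that a camera, given by its name, has taken for a name from the list of things; names that differ only in an ending like _2 or _b are one class to them, and where a whole thing is asked for, a point or a joint stands for the part that bears it (a point fixed in the world has none). Each returns a list of dicts, best first, with "confidence" (0 to 1); they miss things now and then, are a little off and sometimes report something else, mostly with a low value. They report only what shows in the picture. A call takes as long as a camera call. They do not tell look-alikes from the thing itself.
- manip.look_for(camera, name): "at" ([x, y, z] in m, in world coordinates, good to about 4 mm: the middle of the surface that is visible of it).
Readings, each from a call of its own:
- manip.current_time(): time.
- manip.current_qpos(): joint angles.
- manip.current_joint_vel(): joint speeds.
- manip.current_joint_torque(): joint torques, N m.
- manip.current_ee_pos(): TCP position.
- manip.current_tcp_rot(): TCP orientation.
- manip.current_force(): force on the tool from outside, world axes, zero at the start.
- manip.current_ft_torque(): the same for the moment, N m.
- manip.current_grip_width(): opening from 0.0 (shut) to 1.0 (fully open).
- manip.current_grip_force(): force on a finger pad.
Only numpy, scipy, OpenCV 4.12 (cv2) and the standard library are available. Lean on these libraries where they do the work, as an engineer would, in place of code of your own. Each camera call takes 0.05 s, during which the arm holds its last target. There are 200 camera calls.

### The job

Bring the heavy sliding carriage with the freshly lacquered miniature chest along its rods until its brass tongue stands level with the brass tip of the index pointer, and bring it to rest there without ever letting it strike an end stop. Work only from inside the gap, gently, against the two sprung pads: the grey bed, its housings and the chest are wet and must not be touched, and the other things on the desk stay where they are. Take the tool clear and let the carriage stand free and still at the pointer for a couple of seconds before you finish.

Things in the scene. Friction and masses are not known exactly. Their poses are not given: they have to be found in the camera images.
- rail: The fixed slide way: steel bed 150 x 820 mm, two round steel rods, a dark end stop 55 mm high at each end. Origin on the desk under it; its y axis is the direction of travel (positive to the robot's left, towards the pointer), x points away from the robot, z up. Stands elsewhere and turned up to 0.16 rad each time; does not move during the work.
- carriage: The carriage: grey plate, 140 mm wide (x), 430 mm long (y), top 45 mm above the desk; two grey pad housings (top 107 mm up, 119 to 181 mm from the gap's centre both ways along y); dark wooden miniature chest at its left end (top 126 mm up, 182 to 244 mm from the gap's centre). Wet: not to be touched. Origin: below the gap's centre, 18 mm above the desk; axes as the rail's.
- gap_mid (a point): Centre of the open gap between the two pads, 75 mm above the desk, at rail x = 0; moves with the carriage from rail y = -0.17 (meets the right end stop) to +0.17 (meets the left; within 4 mm counts as a strike). The gap is 160 mm long along the travel (pad faces at +80 and -80 mm while not pressed), 100 mm wide, open above; its floor (the wet plate) is 45 mm above the desk.
- pad_lead: Left (+y) pad: pale wooden block faced with black rubber, 100 mm wide, 51 to 99 mm above the desk, 50 g, 39 mm out of its housing; slides back up to 40 mm against a spring of 40 N/m, no preload, hardly damped (0.5 N per m/s): what leans on it bounces. Pushing it to +y drives the carriage left. Over 20 N on it is a slam. Origin: centre of its face to the gap.
- pad_trail: Right pad (towards -y), the mirror image of the left one, same spring and travel. Pushing it to -y drives the carriage to the right, that is, brakes its travel to the left. Origin: centre of its face to the gap.
- tongue (a point): Tip of the brass tongue on the plate's far (+x) edge, 40 mm above the desk, in line with the gap's centre (98 mm from it along the rail's +x); moves with the carriage. The carriage with all it carries weighs nominally 3.6 kg (up to a third more or less each time) and rolls almost freely: drag about 0.25 N per m/s plus 0.012 N dry friction, so it coasts for many seconds.
- pointer: Fixed index post on the far side of the slide way: steel foot 50 x 40 mm, post, brass arrow 40 mm above the desk, tip towards the slide way. Origin on the desk below the arrow, 14 mm behind the tip; axes as the rail's. The carriage is right when the tongue is at this origin's place along the rail's y, 40 to 120 mm before the left stop is met. Placed anew each time; does not move.
- mallet: Boxwood mallet lying on the robot's side, 200 mm long; bystander.
- bucket: Tin bucket miniature, 72 mm wide, 65 mm high, beyond the slide way; bystander.
- parts_box: Clear acrylic parts box, 90 x 140 x 40 mm, beyond the slide way; bystander.
- horse: Walnut rocking horse, about 140 mm long and 115 mm high, beyond the slide way; bystander.
Things that resemble listed ones, but are neither listed nor needed, are in the scene too. What is meant by the pointer is not brown or orange, and is the larger of those in its own colour.

How it is judged:
On the way:
1. the carriage stands free and still with its tongue at the pointer for two seconds (y of tongue in the frame of pointer between -0.012 and 0.012 m and linear speed of carriage below 0.008 m/s and contact force between the fingers and carriage below 0.05 N), for 2 s.
At the end, for the whole second after the job is handed in: tongue within 12 mm of the pointer along the slide way, carriage slower than 8 mm/s, nothing of the tool touching carriage or pads (all of step 1).
It fails at once if the carriage strikes an end stop (y of gap_mid in the frame of rail above 0.166 m or y of gap_mid in the frame of rail below -0.166 m).
It fails at once if the wet bed, housings or chest are touched (contact force between any of the arm, the fingers and carriage_c0 above 0.5 N or contact force between any of the arm, the fingers and carriage_c1 above 0.5 N or contact force between any of the arm, the fingers and carriage_c2 above 0.5 N or contact force between any of the arm, the fingers and carriage_c3 above 0.5 N).
It fails at once if a pad is slammed (over 20 N) (contact force between any of the fingers, the arm and pad_lead above 20 N or contact force between any of the fingers, the arm and pad_trail above 20 N).
It fails at once if a bystander is disturbed (distance of any of mallet, bucket, parts_box, horse from where it was at the start of the episode above 0.025 m).
It also fails if it takes over 43 s, if anything falls off the work surface, if the arm or the gripper's body presses on something with over 40 N, if the wrist force passes 120 N, or if a joint passes its speed limit or range.

## Working session

There is one attempt and no reset: what is moved stays moved. The work goes in short steps, each a Python script; the robot and the scene stay as the last script left them, time stands still between calls to the robot, and variables do not carry over. Pictures are saved under pics/ and viewed, at most 10 in all, crops included, and the job is handed in when it is done.

```bash
ls; mkdir -p pics; python3 - <<'E'
from bench import manip
import cv2,numpy as np
print(manip.current_time())
for c in ("scene","side"):
    p,d=manip.grab_frame(c); cv2.imwrite(f"pics/{c}0.png",p[:,:,::-1]); np.savez(f"{c}0.npz",p=p,d=d,**manip.get_calibration(c))
    for n in ("carriage","pointer","tongue","gap_mid","pad_lead","pad_trail","rail","mallet","bucket","parts_box","horse"):
        if c=="side" and n in("mallet","bucket","parts_box","horse"): continue
        print(c,n,[(np.round(r["at"],3).tolist(),round(r["confidence"],2)) for r in manip.look_for(c,n)])
print(manip.current_time())
E
```

```text
pics
0.0
scene carriage [([0.514, -0.013, 0.08], 0.72)]
scene pointer [([0.631, 0.07, 0.011], 0.96), ([0.647, 0.15, 0.007], 0.74), ([0.677, -0.022, 0.011], 0.7), ([0.654, 0.27, 0.012], 0.6)]
scene tongue [([0.518, -0.015, 0.077], 0.88)]
scene gap_mid [([0.518, -0.016, 0.081], 0.74)]
scene pad_lead [([0.504, -0.048, 0.102], 0.65), ([0.516, -0.015, 0.078], 0.28)]
scene pad_trail [([0.476, -0.223, 0.086], 0.9)]
scene rail [([0.522, 0.098, 0.037], 0.74)]
scene mallet [([0.272, 0.312, 0.035], 0.75)]
scene bucket [([0.759, -0.13, 0.044], 0.77)]
scene parts_box [([0.771, 0.279, 0.025], 0.82), ([0.632, 0.072, 0.014], 0.59)]
scene horse [([0.814, 0.019, 0.06], 0.58), ([0.632, 0.07, 0.011], 0.27)]
side carriage [([0.458, -0.036, 0.077], 0.64)]
side pointer [([0.642, 0.154, 0.009], 0.63), ([0.669, -0.023, 0.013], 0.6), ([0.646, 0.269, 0.008], 0.58), ([0.621, 0.068, 0.011], 0.56)]
side tongue [([0.458, -0.032, 0.078], 0.61)]
side gap_mid [([0.456, -0.03, 0.079], 0.63)]
side pad_lead [([0.472, -0.045, 0.098], 0.66), ([0.457, -0.032, 0.082], 0.3)]
side pad_trail []
side rail []
1.0
```

View pics/scene0.png

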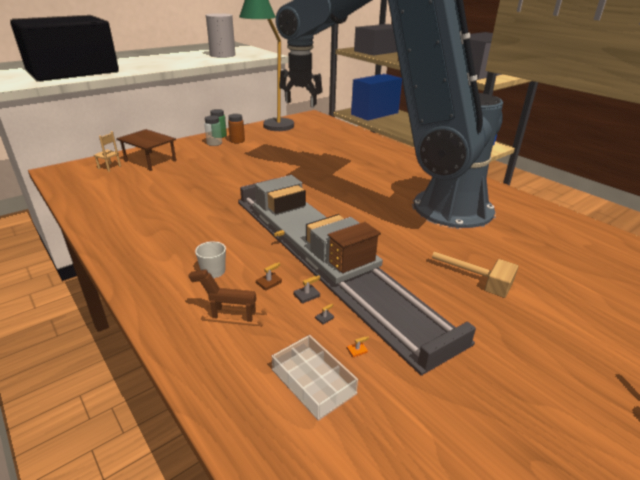

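View pics/side0.png

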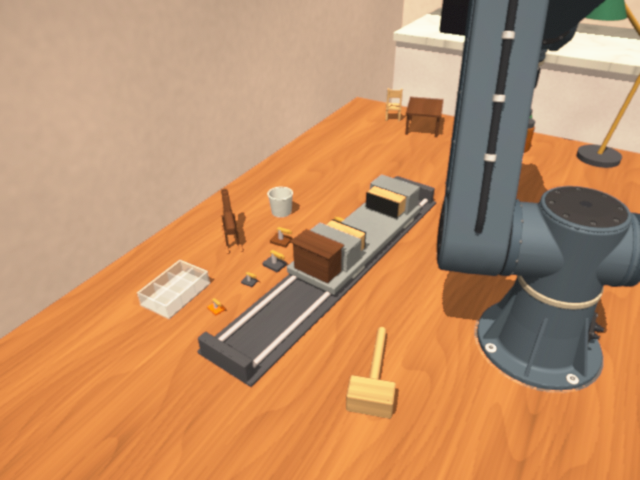

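The scene view shows the carriage near the right end with its tongue at (279,237). Four pointers stand on the far side: brown at (268,277), a large steel one at (307,292), a small steel one at (325,316), and orange at (357,348). The target is the large steel one, near (0.631, 0.07). The side view agrees, with it at (274,261).

```bash
cat > h.py <<'E'
import numpy as np,cv2
def cloud(d,K,R,t):
    v,u=np.indices(d.shape); m=d>0
    uv=np.stack([u[m],v[m]],1).astype(float)
    c=np.c_[(uv[:,0]-K[0,2])/K[0,0],(uv[:,1]-K[1,2])/K[1,1],np.ones(len(uv))]*d[m][:,None]
    return (c-t)@R, uv
E
python3 - <<'E'
from h import *
for c in("scene","side"):
    z=np.load(f"{c}0.npz"); P,uv=cloud(z["d"],z["camera_matrix"],z["R"],z["t"]); col=z["p"][uv[:,1].astype(int),uv[:,0].astype(int)].astype(int)
    print(c,"cam at",-z["R"].T@z["t"])
    desk=P[(abs(P[:,0]-.45)<.25)&(abs(P[:,1])<.6)&(abs(P[:,2])<.01)]; print("desk",desk[:,2].mean(),desk[:,2].std())
    k=(P[:,2]>.012)&(P[:,2]<.135)&(P[:,0]>.33)&(P[:,0]<.75)&(abs(P[:,1])<.6)
    Q=P[k]; g=np.zeros((500,1300),np.uint8); ij=((Q[:,:2]-[.3,-.65])*1000).astype(int); g[ij[:,0],ij[:,1]]=255
    g=cv2.morphologyEx(g,cv2.MORPH_CLOSE,np.ones((9,9)))
    n,l,s,ce=cv2.connectedComponentsWithStats(g)
    for i in range(1,n):
        if s[i,4]>150:
            a=np.argwhere(l==i).astype(np.float32); r=cv2.minAreaRect(a); print("comp",s[i,4],np.round(np.array(r[0])/1000+[.3,-.65],4),np.round(r[1],0),round(r[2],2))
    # arrow (pointer) points
    for z0,z1 in((.004,.02),(.03,.046)):
        w=(np.linalg.norm(P[:,:2]-[.628,.07],axis=1)<.045)&(P[:,2]>z0)&(P[:,2]<z1)
        A=P[w]; print("ptr",z0,len(A),A.mean(0).round(4),A.min(0).round(4),A.max(0).round(4))
    br=(col[:,0]>150)&(col[:,2]<90)&(col[:,0]-col[:,2]>90)&(P[:,2]>.03)&(P[:,2]<.05)&(P[:,0]>.52)&(P[:,0]<.72)
    for p,q,cc in zip(P[br],uv[br],col[br]): print(p.round(3),q,cc)
E
python3 - <<'E'
from bench import manip
print(manip.current_tcp_rot().round(3)); c=manip.get_calibration("wrist"); print(c, -np.array(c["R"]).T@c["t"] if 0 else "")
t0=manip.current_time()
for _ in range(6): print(manip.current_force().round(3), manip.current_time()-t0)
E
```

```text
scene cam at [1.11472599 0.70727407 0.66181103]
desk 0.0007825897088733352 0.002327385242149799
comp 53166 [0.5071 0.0336] [723. 169.] 84.88
comp 1362 [ 0.4997 -0.3921] [67. 48.] 76.76
comp 1492 [0.6241 0.0686] [40. 58.] 85.6
comp 207 [0.6355 0.152 ] [10. 27.] 90.0
comp 212 [0.6431 0.2661] [10. 29.] 79.38
comp 1324 [ 0.6681 -0.0245] [58. 38.] 2.86
comp 532 [ 0.7345 -0.149 ] [70. 29.] 90.0
comp 1212 [0.7355 0.2725] [141.  27.] 90.0
ptr 0.004 278 [0.632  0.0711 0.0112] [0.6032 0.0443 0.0041] [0.6554 0.0911 0.0192]
ptr 0.03 96 [0.6197 0.0697 0.0412] [0.5959 0.0595 0.0304] [0.6371 0.0748 0.0456]
[ 0.551 -0.148  0.045] [281. 230.] [159 120  66]
[ 0.548 -0.148  0.044] [282. 230.] [181 138  80]
[ 0.559 -0.151  0.043] [278. 231.] [155 114  57]
[ 0.554 -0.148  0.043] [280. 231.] [195 141  59]
[ 0.552 -0.146  0.044] [281. 231.] [198 142  59]
[ 0.551 -0.144  0.044] [282. 231.] [205 148  64]
[ 0.55  -0.14   0.046] [283. 231.] [190 142  76]
[ 0.567 -0.148  0.045] [276. 232.] [159 115  52]
[ 0.566 -0.146  0.045] [277. 232.] [184 133  56]
[ 0.563 -0.145  0.045] [278. 232.] [195 141  58]
[ 0.56  -0.
[... 18219 characters left out ...]
20. 304.] [223 153  65]
[0.628 0.273 0.031] [221. 305.] [190 117  48]
[[ 0.91   0.415  0.   ]
 [ 0.415 -0.91  -0.   ]
 [ 0.     0.    -1.   ]]
{'camera_matrix': array([[371.64829954,   0.        , 323.67259428],
       [  0.        , 371.64829954, 230.76507237],
       [  0.        ,   0.        ,   1.        ]]), 'R': array([[ 4.14951192e-01, -9.09843623e-01,  2.99740498e-04],
       [-8.76908343e-01, -3.99842562e-01,  2.66753974e-01],
       [-2.42584553e-01, -1.10952725e-01, -9.63764612e-01]]), 't': array([-0.55096539, -0.03449813,  0.37886118])} 
[0.815 0.596 0.396] 0.0
[0.815 0.596 0.396] 0.0
[0.815 0.596 0.396] 0.0
[0.815 0.596 0.396] 0.0
[0.815 0.596 0.396] 0.0
[0.815 0.596 0.396] 0.0
```

```bash
python3 - <<'E'
from h import *
from scipy.ndimage import label
for c in("scene","side"):
    z=np.load(f"{c}0.npz"); P,uv=cloud(z["d"],z["camera_matrix"],z["R"],z["t"])
    Q=P[(P[:,2]>.006)&(P[:,2]<.135)&(P[:,0]>.35)&(P[:,0]<.62)&(P[:,1]>-.5)&(P[:,1]<.5)]
    for s in(-1,1):
        X=[];Y=[]
        for b in np.arange(-.35,.43,.01):
            q=Q[(abs(Q[:,1]-b)<.005)&(abs(Q[:,0]-.51-.089*b)<.085)]
            if len(q)>20: X.append(np.percentile(s*q[:,0],97)*s);Y.append(b)
        X=np.array(X);Y=np.array(Y);k=np.ones(len(X),bool)
        for _ in range(6):
            p=np.polyfit(Y[k],X[k],1); r=X-np.polyval(p,Y); k=abs(r)<max(.003,1.5*np.median(abs(r)))
        print(c,s,p.round(4),k.sum(),len(k),np.std(r[k]).round(4))
    a=.09; o=np.array([.505,0]); xa=np.array([np.cos(a),-np.sin(a)]); ya=np.array([np.sin(a),np.cos(a)])
    rx=(P[:,:2]-o)@xa; ry=(P[:,:2]-o)@ya
    k=(abs(rx)<.085)&(P[:,2]>.02)&(P[:,2]<.06)&(abs(ry)<.6)
    print("y extent",np.percentile(ry[k],[.1,.5,99.5,99.9]).round(4))
    for n,z0,z1 in(("housing",.103,.111),("chest",.121,.131),("stop",.052,.058)):
        k=(abs(rx)<.085)&(P[:,2]>z0)&(P[:,2]<z1)&(abs(ry)<.6)
        h,e=np.histogram(ry[k],np.arange(-.5,.5,.01)); print(n,[(round(e[i],2),int(h[i])) for i in range(len(h)) if h[i]>25], "x",np.percentile(rx[k],[2,98]).round(3))
E
```

```text
scene -1 [0.0905 0.441 ] 45 73 0.0024
scene 1 [0.0946 0.5625] 62 73 0.0011
y extent [-0.4245 -0.4191  0.3947  0.3952]
housing [(np.float64(-0.32), 47), (np.float64(-0.31), 59), (np.float64(-0.3), 67), (np.float64(-0.29), 66), (np.float64(-0.28), 60), (np.float64(-0.27), 78), (np.float64(-0.26), 42), (np.float64(-0.02), 101), (np.float64(-0.01), 102), (np.float64(0.0), 107), (np.float64(0.01), 86), (np.float64(0.03), 30), (np.float64(0.09), 44), (np.float64(0.1), 67)] x [-0.071  0.045]
chest [(np.float64(0.04), 74), (np.float64(0.05), 111), (np.float64(0.06), 111), (np.float64(0.07), 104), (np.float64(0.08), 116), (np.float64(0.09), 116), (np.float64(0.1), 104)] x [-0.066  0.04 ]
stop [(np.float64(-0.42), 26), (np.float64(-0.23), 32), (np.float64(0.09), 33), (np.float64(0.1), 44), (np.float64(0.37), 216), (np.float64(0.38), 255), (np.float64(0.39), 140)] x [-0.074  0.049]
side -1 [0.0918 0.4277] 70 73 0.0014
side 1 [0.1149 0.5555] 40 73 0.0025
y extent [-0.4248 -0.4213  0.3945  0.3951]
housing [(np.float64(-0.32), 66), (np.float64(-0.31), 77), (np.float64(-0.3), 84), (np.float64(-0.29), 73), (np.float64(-0.28), 85), (np.float64(-0.27), 98), (np.float64(-0.26), 30), (np.float64(-0.02), 119), (np.float64(-0.01), 120), (np.float64(0.0), 122), (np.float64(0.01), 126), (np.float64(0.02), 32), (np.float64(0.09), 48), (np.float64(0.1), 62)] x [-0.074  0.043]
chest [(np.float64(0.04), 93), (np.float64(0.05), 123), (np.float64(0.06), 126), (np.float64(0.07), 123), (np.float64(0.08), 134), (np.float64(0.09), 134), (np.float64(0.1), 97)] x [-0.068  0.038]
stop [(np.float64(-0.43), 30), (np.float64(-0.42), 62), (np.float64(-0.41), 46), (np.float64(-0.23), 35), (np.float64(0.09), 34), (np.float64(0.1), 28), (np.float64(0.37), 222), (np.float64(0.38), 256), (np.float64(0.39), 114)] x [-0.076  0.047]
```

```bash
cat >> h.py <<'E'
a=.0925; O=np.array([.4925,0]); XA=np.array([np.cos(a),-np.sin(a)]); YA=np.array([np.sin(a),np.cos(a)])
ROT=np.array([[YA[0],XA[0],0],[YA[1],XA[1],0],[0,0,-1.]])   # tool x along travel, z down
def pos(y,z=.066): return np.r_[O+y*YA,z]
def gap_from(d,K,R,t,tool=-1):
    P,_=cloud(d,K,R,t); r=P[:,:2]-O; rx=r@XA; ry=r@YA
    k=(abs(rx)<.07)&(P[:,2]>.119)&(P[:,2]<.132)&(ry>tool+.11)&(ry<.42)
    return np.percentile(ry[k],[2,98]).mean()-.213 if k.sum()>50 else np.nan
def gap(m,tool=None):
    tool=(m.current_ee_pos()[:2]-O)@YA
    t0=m.current_time(); _,d=m.grab_frame("scene"); c=m.get_calibration("scene")
    return t0,gap_from(d,c["camera_matrix"],c["R"],c["t"],tool)
def force(m): return m.current_force()[:2]@YA
E
python3 - <<'E'
from h import *
from bench import manip as m
for c in("scene","side"):
    z=np.load(f"{c}0.npz"); g=gap_from(z["d"],z["camera_matrix"],z["R"],z["t"]); P,uv=cloud(z["d"],z["camera_matrix"],z["R"],z["t"])
    w=(np.linalg.norm(P[:,:2]-[.62,.07],axis=1)<.045)&(P[:,2]>.034)&(P[:,2]<.05); A=P[w]
    w2=(np.linalg.norm(P[:,:2]-[.565,-.145],axis=1)<.03)&(P[:,2]>.034)&(P[:,2]<.05)&((P[:,:2]-O)@XA>.078); B=P[w2]
    print(c,"gap",g,"pointer",((A[:,:2]-O)@YA).mean(),np.percentile((A[:,:2]-O)@YA,[3,97]),"tongue",((B[:,:2]-O)@YA).mean(),len(B),((B[:,:2]-O)@XA).max())
G=g
m.set_gripper(0.)
m.move_ptp(pos(G,.2),ROT); print(m.current_qpos().round(2),m.current_time())
print([round(gap(m)[1],4) for _ in range(3)])
m.move_l(pos(G,.11),max_speed=.12)
f=[]
for _ in range(15): m.dwell(.02); f.append(force(m))
print("F",np.mean(f),np.std(f)); 
p,d=m.grab_frame("scene"); cv2.imwrite("pics/a.png",p[150:350,170:450,::-1].repeat(2,0).repeat(2,1))
print(m.current_time(),m.current_ee_pos())
E
```

```text
scene gap -0.13776941750824157 pointer 0.08096823533947929 [0.07437952 0.08491633] tongue -0.1364917600243398 26 0.09660907108525463
side gap -0.13799121247511378 pointer 0.08011283356444833 [0.0737606 0.0856503] tongue -0.13769804230731553 21 0.0961435893933801
[-0.37  0.3   1.81 -0.    1.03 -0.28] 3.3917
[np.float64(-0.1375), np.float64(-0.1374), np.float64(-0.1379)]
F 0.09172851699223158 0.2999450577700998
4.7417 [ 0.47990715 -0.13746772  0.11036841]
```

View pics/a.png

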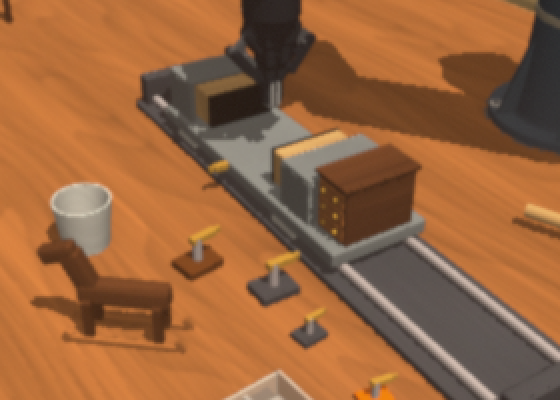

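The crop shows the shut fingers (275,95) hanging over the gap. The arrow is at (283,260) and the tongue at (218,167). The measurements agree: gap −0.1378, target 0.0805. Next I press the lead pad gently and watch. The clock stands still between scripts.

```bash
python3 - <<'E'
from h import *
from bench import manip as m
G=-.1377
m.move_l(pos(G),max_speed=.08)
m.move_l(pos(G+.064),max_speed=.06)
print(m.current_ee_pos()-pos(G+.064), gap(m))
m.move_l(pos(G+.081),max_speed=.05)
L=[]
for i in range(12):
    L.append(gap(m)); m.dwell(.06)
L=np.array(L); print(L.round(4).tolist()); print(np.polyfit(L[-4:,0],L[-4:,1],1), m.current_time(), (m.current_ee_pos()[:2]-O)@YA)
E
```

```text
[ 2.62302196e-05 -2.60628018e-04  5.67886971e-06] (6.6583, np.float64(-0.13803098462493918))
[[7.2, -0.1286], [7.3083, -0.1243], [7.4167, -0.1195], [7.525, -0.1149], [7.6333, -0.11], [7.7417, -0.1053], [7.85, -0.1005], [7.9583, -0.0963], [8.0667, -0.0915], [8.175, -0.087], [8.2833, -0.0827], [8.3917, -0.0784]]
[ 0.04024115 -0.4160466 ] 8.5 -0.05667316269501618
```

```bash
python3 - <<'E'
from h import *
from bench import manip as m
L=[gap(m)]
m.move_l(pos(-.01),max_speed=.025)
for i in range(8):
    L.append(gap(m)); m.dwell(.07)
L=np.array(L); print(L.round(4).tolist()); print(np.polyfit(L[1:,0],L[1:,1],1), m.current_time())
E
```

```text
[[8.5, -0.0744], [10.5667, -0.0108], [10.6833, -0.0082], [10.8, -0.0054], [10.9167, -0.0026], [11.0333, -0.0005], [11.15, 0.0025], [11.2667, 0.0046], [11.3833, 0.0071]]
[ 0.0220209  -0.24333522] 11.5
```

```bash
python3 - <<'E'
from h import *
from bench import manip as m
L=[]
while m.current_time()<17:
    m.dwell(.3); L.append(gap(m))
    if len(L)>2 and abs(L[-1][1]-L[-3][1])<.0007: break
L=np.array(L); print(L.round(4).tolist())
E
```

```text
[[11.8, 0.0149], [12.15, 0.0203], [12.5, 0.0253], [12.85, 0.0298], [13.2, 0.0337], [13.55, 0.0369], [13.9, 0.0394], [14.25, 0.0416], [14.6, 0.0431], [14.95, 0.0443], [15.3, 0.0447], [15.65, 0.0446]]
```

```bash
python3 - <<'E'
from h import *
from bench import manip as m
G=.0447
m.move_l(pos(G+.064),max_speed=.06)
print(gap(m)); m.move_l(pos(G+.0745),max_speed=.05); m.dwell(.35)
L=[]
for i in range(8):
    L.append(gap(m)); m.dwell(.07)
L=np.array(L); print(L.round(4).tolist()); print(np.polyfit(L[-6:,0],L[-6:,1],1), m.current_time())
E
```

```text
(17.825, np.float64(0.0446083527766398))
[[18.5833, 0.0553], [18.7, 0.0581], [18.8167, 0.0607], [18.9333, 0.0629], [19.05, 0.0654], [19.1667, 0.0677], [19.2833, 0.07], [19.4, 0.0721]]
[ 0.01969484 -0.30986499] 19.5167
```

```bash
python3 - <<'E'
from h import *
from bench import manip as m
m.move_l(pos(.0235),max_speed=.11)
L=[]
while m.current_time()<25.5:
    L.append(gap(m)); m.dwell(.2)
    if len(L)>14 and abs(L[-1][1]-L[-4][1])<.0006: break
L=np.array(L); print(L.round(4).tolist(), (m.current_ee_pos()[:2]-O)@YA)
E
```

```text
[[20.5333, 0.0893], [20.7833, 0.0923], [21.0333, 0.095], [21.2833, 0.0962], [21.5333, 0.0957], [21.7833, 0.094], [22.0333, 0.0924], [22.2833, 0.0908], [22.5333, 0.0898], [22.7833, 0.0887], [23.0333, 0.0884], [23.2833, 0.088], [23.5333, 0.0877], [23.7833, 0.0877], [24.0333, 0.0879]] 0.02349250226882082
```

```bash
python3 - <<'E'
from h import *
from bench import manip as m
m.move_l(pos(.0878),max_speed=.08); m.move_l(pos(.0878,.2),max_speed=.1)
for c in("scene","side"):
    for _ in range(2):
        p,d=m.grab_frame(c); k=m.get_calibration(c); P,_2=cloud(d,k["camera_matrix"],k["R"],k["t"]); r=P[:,:2]-O; rx=r@XA; ry=r@YA
        h=(P[:,2]>.034)&(P[:,2]<.05)
        A=h&(rx>.105)&(rx<.15)&(abs(ry-.08)<.03); B=h&(rx>.078)&(rx<.1)&(abs(ry-.085)<.04)
        print(c,gap_from(d,k["camera_matrix"],k["R"],k["t"],0.),"ptr",ry[A].mean(),A.sum(),"tongue",ry[B].mean(),B.sum(),np.percentile(ry[B],[3,97]))
    cv2.imwrite(f"pics/{c}1.png",cv2.resize(p[200:340,220:420,::-1] if c=="scene" else p[180:320,200:400,::-1],None,fx=3,fy=3))
print(m.current_time())
E
```

```text
scene 0.08774680201374899 ptr 0.08091655271652286 79 tongue 0.08734116014280052 42 [0.07952384 0.0926915 ]
scene 0.08788034938238518 ptr 0.08077801259241076 82 tongue 0.08734156146943121 45 [0.07890628 0.09295256]
side 0.08743844839120549 ptr 0.08001034424298877 59 tongue 0.08688271254406597 32 [0.07834244 0.0929955 ]
side 0.08714061715870933 ptr 0.08041757984818684 63 tongue 0.08648254536446534 31 [0.08009248 0.09195661]
26.925
```

View pics/scene1.png

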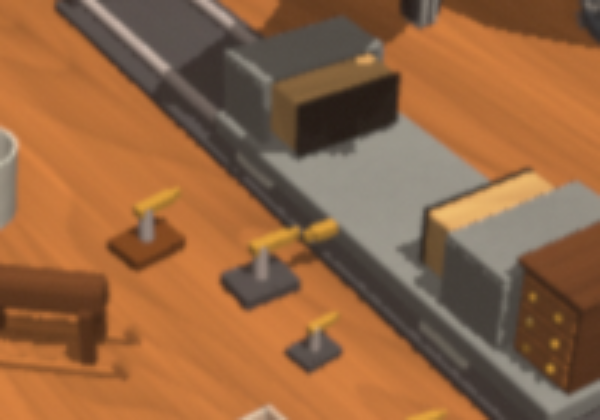

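The picture shows the tongue (320,232) facing the large steel pointer's tip (298,236). The tool is clear above. Both cameras put the offset at 6 to 7 mm, within the 12 mm limit. I'll hold for two seconds, recheck and hand in.

```bash
python3 - <<'E'
from h import *
from bench import manip as m
a0=gap(m); m.dwell(2.5); b=gap(m); print(a0,b)
if abs(b[1]-a0[1])<.0015: print(m.sign_off(), m.current_time())
E
```

```text
(26.925, np.float64(0.08798399936590026)) (29.475, np.float64(0.08790124636990745))
the job is handed in; nothing more can be done
the job is handed in; nothing more can be done
```

I handed the job in at about 29.5 s, with the carriage standing free and still for at least 2.5 s and the tool clear above it; the tongue is about 6–7 mm past the pointer by both cameras (limit 12 mm), and the judge's verdict was not shown.

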